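# Fetch the big block from the sloping cheese case for weighing

## Robot

A 7-joint arm with a two-finger parallel gripper is mounted at the origin on a cart in front of the work surface, level with it; the furniture and walls round the work are solid. World frame = base frame: x ahead of the robot, y to its left, z up, the work surface at z = 0. Lengths are in m, angles in rad, forces in N, time in s.
With the tool pointing down it reaches from about 0.425 to 0.925 m from the base axis. Payload 6.8 kg.
Tool frame: the origin (TCP) lies at the very end of the fingers, on their centre line; the grasp point (between the pads) lies 19 mm behind it; z points along the fingers, y is the direction in which the jaws open and shut (so a half turn about z gives the same grasp; the last joint's range is limited). The gripper opens to 85 mm and grips with 20 to 120 N. Pads are 22 mm wide; open, the fingers measure 114 mm over their backs; the gripper's body (76 mm by 85 mm) begins 54 mm behind the grasp point. The pads swing forward as they close: fully open they stand 13 mm farther back than shut.
Start: joints at [1.221, 0.477, 0.022, 1.555, -0.011, 1.109, -0.083], TCP at [0.162, -0.655, 0.231] pointing down, gripper open.
Joint ranges: [-2.96, 2.96], [-0.34, 2.1], [-1.41, 1.46], [0.24, 2.44], [-1.37, 4.51], [0.17, 1.92], [-2.96, 2.96]. Speed limits (rad/s): [2.39, 2.39, 3.14, 3.14, 3.14, 3.14, 3.14].

## Interface

Orientations are given as a unit quaternion [w, x, y, z].
In Python, from station import bot gives the robot as it stands.
- The arm moves only by the tool move_arm, never from a script. Its argument "commands" is text: rows parted by semicolons, each of 7 numbers parted by spaces: the opening, from 0 (shut) to 1 (fully open), then the shift along the tool's x, y, z in cm, then the turn, a rotation vector about the tool's x, y, z in degrees. In form: gripper tx ty tz rx ry rz; .... A call has 1 to 12 rows; each row shifts and turns the commanded pose from where the row before left it, along the tool's axes as they then stand; what a row does not reach is not made up. A row lasts 1/12 s, in which the tool goes at most 41.7 mm and 7.16 degrees, less where a joint would pass 70% of its speed; a pose out of reach is approached as far as the arm can. A call with a gripper value outside its range is refused whole. The fingers move at their own pace and stop on an object; "force" is the grip in N (left out, the last holds). Time passes only in rows, so rows that do not move let the fingers close. It gives the time, the measured TCP pose, the force and the opening at its end, in the units of the state.
- bot.get_obs(): the state, without advancing time (a new reading comes with each control period).
- bot.read_camera(name): name is "scene" or "top"; returns a dict with "img" (400x640x3 uint8, red, green, blue), "K" (3x3 intrinsics, pixels), "rvec" (rotation vector, rad) and "tvec" (3), from world to camera coordinates, as OpenCV has them. Camera axes: x right, y down, z forward; pixel columns grow to the right and rows downward; lengths in m; the calibration is good to about 2 mm. A picture is of the moment at which its call begins. There is no depth.
- bot.hand_in(): hands the job in, once; it reports no verdict.
The state is a dict: "t": time; "q": joint angles; "joint_vel": joint speeds; "joint_torque": joint torques, N m; "eef_pos": TCP position; "tool_rot": TCP orientation; "contact_force": force on the tool from outside, world axes, zero at the start; "torque": the same for the moment, N m; "gripper_width": opening from 0.0 (shut) to 1.0 (fully open).
Only numpy, scipy, OpenCV 4.12 (cv2) and the standard library are available. Lean on these libraries where they do the work, as an engineer would, in place of code of your own. Each camera call takes 0.05 s, during which the arm holds its last target. There are 200 camera calls.

## Task

A customer wants the big oblong block of cheese that lies with other pieces in the open half of the sloping display case. Take it out, lay it flat and right way up in the middle of the scale's pan without dropping it, and then slide the case's see-through cover fully shut against the end of its frame. Leave the other cheeses in the case where they lie.

Things in the scene. Friction and masses are not known exactly. Their poses are not given: they have to be found in the camera images.
- case: Fixed sloping display case, 358 wide (y) x 282 mm deep (x), aluminium with a dark wooden floor, on dark legs. Origin: middle of its inner floor's top face; x points up the slope (23 degrees, rising away from the robot), y level to the left, z squarely out of the floor. Walls 6 mm thick, 62 mm high (right end 80 mm), tracks to 77 mm. Left half: under a fixed pane, for show, leave alone.
- open_half (a point): Middle of the inner floor of the case's right half, 270 mm (x) x 170 mm (y), same axes as the case, open when the cover is left. Four loose cheeses lie on it: the target in the lower, nearer half towards the right, with the small block at its left end; the brick and the wedge in the upper half. A 6 mm divider closes its left side.
- block_centre (a point): Centre (half-way up) of the target: the biggest loose cheese in the open half, a smooth pale rectangular block, 58 (its x) x 105 (its y) x 52 mm high (its z), 0.2 to 0.5 kg. It lies flat on the sloping floor, 105 mm side level across the case, 58 mm side along the slope, axes within 0.05 rad of the case's. Some 35 mm free beside each long side. Right way up: z up.
- cover (a joint): Pale see-through sliding cover of the case, 171 mm wide, aluminium edges. In m: 0 = fully shut over the right half, against the right end of the frame; 0.172 = fully open, above the left half's fixed pane; grows along the case's +y (left). Starts at 0.155 to 0.170. Slides level with about 2 N of friction and stays where it is left.
- grip_bar (a point): Centre of the black upright bar on the cover's left edge, by which it is pushed: 130 mm long (case's x), 12 mm thick (case's y), standing 36 mm above the cover's top, which is 73.5 mm above the case's floor. Same axes as the case. Moves with the cover; at y = -12 mm in the case's frame when shut.
- pan_centre (a point): Middle of the upper face of the counter scale's flat steel pan, 160 x 160 mm, level, 52 mm above the deck, on a grey base. The pan does not give and the scale is fixed; z is up. It stands beside the case, on its left or its right, turned by up to 0.1 rad.
- brick_centre (a point): Centre (half-way up) of a rough rounded brick of cheese, 53 x 82 x 38 mm, loose in the case. Leave it.
- wedge_centre (a point): Centre (half-way up) of a thin cheese wedge, 67 x 77 x 30 mm, loose in the case. Leave it.
- small_block_centre (a point): Centre (half-way up) of a smaller yellow rectangular block, 45 x 63 x 22 mm, loose in the case about 6 mm from the target's left end. Leave it.

How it is judged:
By the outcome, as a careful person would: the job done as asked, in the order asked, and still so for the second after the job is handed in, with the robot touching nothing.
It also fails if it takes over 56 s, if anything falls off the work surface, if the arm or the gripper's body presses on something with over 40 N, if the wrist force passes 120 N, or if a joint passes its speed limit or range.

## Working session

There is one attempt and no reset: what is moved stays moved. The work goes in short steps, Python scripts to look and compute and a tool call to move; the robot and the scene stay as the last step left them, time stands still between calls to the robot, and variables do not carry over. Pictures are saved under pics/ and viewed, about 8 in all and at most 12, crops included, and the job is handed in when it is done.

Besides the shell and the picture viewer there is one more tool, called after "Emit:" as a command line: name --argument value ..., lists and objects as JSON in quotes. move_arm: Moves the arm, as the interface text tells. Its arguments: {"type":"object","properties":{"commands":{"type":"string"},"force":{"type":"number"}},"required":["commands"]}

```bash
mkdir -p pics; python3 - <<'E'
from station import bot
import cv2,numpy as np
o=bot.get_obs();print(o)
for n in("scene","top"):
    c=bot.read_camera(n);cv2.imwrite(f"pics/{n}0.png",c["img"][:,:,::-1]);np.savez(f"{n}0.npz",**c)
    R=cv2.Rodrigues(np.array(c["rvec"]))[0];print(n,c["K"],-R.T@np.array(c["tvec"]).ravel(),R)
E
```

```text
{'t': 0.0, 'q': array([ 1.22088955,  0.47783165,  0.02238439,  1.55644121, -0.01150473,
        1.1093153 , -0.0830941 ]), 'joint_vel': array([ 1.22036111e-03, -3.84047994e-06,  4.74741481e-04, -1.09436935e-03,
       -1.22724433e-04, -1.31185332e-03, -8.25352328e-04]), 'joint_torque': array([-8.23574919e-04, -5.96447611e+01,  1.60752878e+00, -2.81188792e+01,
        1.23426921e-02,  9.54771938e-03,  2.45334155e-05]), 'eef_pos': array([ 0.16145135, -0.65479634,  0.23030977]), 'tool_rot': array([-9.13885936e-04,  9.92700507e-01,  1.20601959e-01, -1.89693481e-04]), 'contact_force': array([-0.8533133 ,  0.08828993, -0.58200843]), 'torque': array([-0.02621114, -0.01301937, -0.04147977]), 'gripper_width': 0.9956103134452747}
scene [[381.73813453   0.         326.93013016]
 [  0.         381.73813453 195.23785348]
 [  0.           0.           1.        ]] [0.13598132 0.29156141 0.74967933] [[-0.60525556 -0.7960137   0.00528211]
 [-0.5539133   0.41638837 -0.72097211]
 [ 0.57170427 -0.43929821 -0.69294395]]
top [[404.41871      0.         325.88789501]
 [  0.         404.41871    196.38274496]
 [  0.           0.           1.        ]] [ 0.49254505 -0.07459166  0.9794825 ] [[ 5.37829850e-04 -9.99273943e-01  3.80958927e-02]
 [-9.91215368e-01 -5.57115261e-03 -1.32140293e-01]
 [ 1.32256590e-01 -3.76901653e-02 -9.90498685e-01]]
```

View pics/scene0.png

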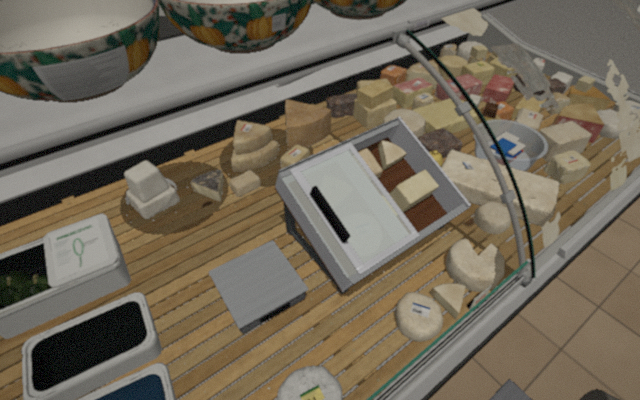

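View pics/top0.png

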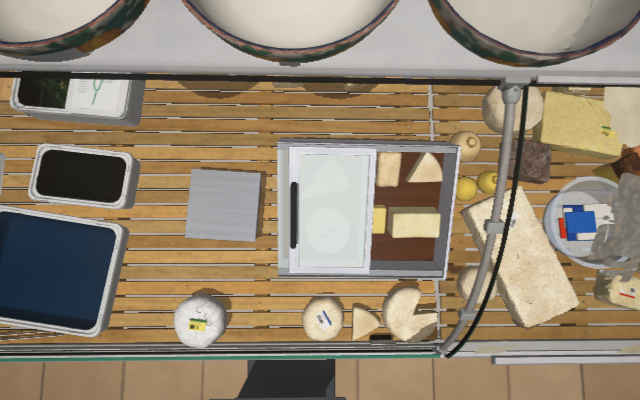

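The scale is left of the case (pan around (225,205) in top, (258,285) in scene). The target is the block around (414,222) in top and (413,190) in scene. The grip bar is at (294,215) in top. I'll zoom in for corner pixels.

```bash
python3 - <<'E'
import cv2,numpy as np
a=cv2.imread("pics/top0.png")[130:290,265:475];b=cv2.imread("pics/scene0.png")[110:300,265:480]
f=lambda i:cv2.resize(i,None,fx=3.7,fy=3.7,interpolation=cv2.INTER_CUBIC)
def g(i,x0,y0):
    j=f(i)
    for k in range(0,i.shape[1],10):
        cv2.line(j,(int(k*3.7),0),(int(k*3.7),6 if k%50 else 14),(0,0,255),1)
        if (x0+k)%20<10: cv2.putText(j,str(x0+k),(int(k*3.7),24),0,.35,(0,0,255),1)
    for k in range(0,i.shape[0],10):
        cv2.line(j,(0,int(k*3.7)),(6,int(k*3.7)),(0,0,255),1); cv2.putText(j,str(y0+k),(8,int(k*3.7)+4),0,.35,(0,0,255),1)
    return j
cv2.imwrite("pics/topz.png",g(a,265,130)[:600]);j=f(b[:160]);cv2.imwrite("pics/scenez.png",g(b[:160],265,110))
E
```

```text
(no output)
```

View pics/topz.png

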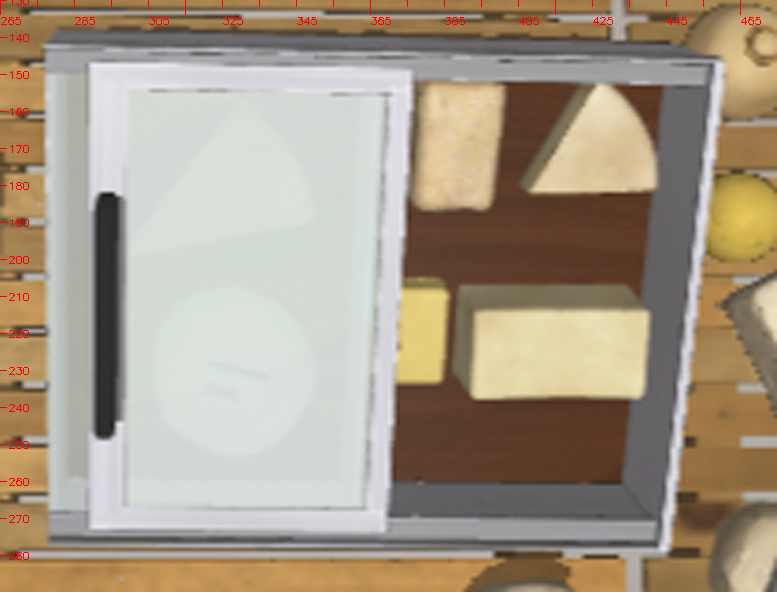

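View pics/scenez.png

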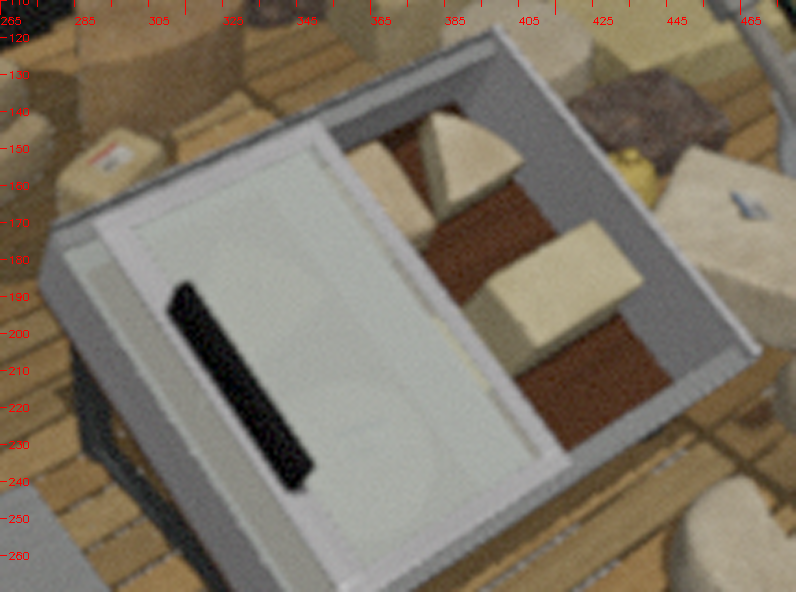

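The zoom gives clean corners. In top the block's top face is (394,213.5), (441,213.5), (439,237), (393,238). In scene the same face is (397,185), (426,170), (438.5,186), (410,204). Next I triangulate these.

```bash
cat >h.py <<'E'
import numpy as np,cv2
from scipy.spatial.transform import Rotation as Ro
def P(c): return np.array(c["K"])@np.c_[cv2.Rodrigues(np.array(c["rvec"]))[0],np.array(c["tvec"]).ravel()]
def tri(ct,cs,a,b):
    X=cv2.triangulatePoints(P(ct),P(cs),np.array(a,float).T,np.array(b,float).T);return (X[:3]/X[3]).T
def ray(c,uv,p0,n=(0,0,1)):
    R=cv2.Rodrigues(np.array(c["rvec"]))[0];o=-R.T@np.array(c["tvec"]).ravel()
    d=(R.T@np.linalg.inv(c["K"])@np.c_[np.array(uv,float),np.ones(len(uv))].T).T
    s=((np.array(p0)-o)@n)/(d@np.array(n));return o+s[:,None]*d
E
python3 - <<'E'
from h import *
np.set_printoptions(precision=4,suppress=True)
t=dict(np.load("top0.npz"));s=dict(np.load("scene0.npz"))
T=[(459.6,146.2),(445.3,278.9),(289.3,147.3),(376.4,148.9),(369.6,273.8),(393.9,213.5),(440.7,213.5),(439.3,237.3),(392.6,237.8),(294.2,181.9),(293.1,248.4)]
S=[(399.3,117.6),(470.4,205.1),(290.7,169.5),(352.8,143),(419.1,235.1),(397.4,185.1),(426.4,170),(438.5,185.7),(410.4,204.1),(314.2,187),(346.9,237.6)]
X=tri(t,s,T,S);print(X)
pr=cv2.projectPoints(X,t["rvec"],t["tvec"],t["K"],None)[0][:,0]-T;print(pr.T)
def slope(a,b):
    d=X[a]-X[b];print(np.linalg.norm(d),"yaw",np.arctan2(d[1],d[0]),"tilt",np.degrees(np.arcsin(d[2]/np.linalg.norm(d))))
slope(0,1);slope(3,4);slope(5,8);slope(6,7);slope(9,10)
for a,b in((5,6),(8,7),(2,3)):
    d=X[a]-X[b];print(np.linalg.norm(d),"yaw",np.arctan2(-d[0],d[1]),d[2])
# pan: grey mask in both views
for n,c,box in(("top",t,(180,275,160,250)),("scene",s,(200,315,235,335))):
    im=c["img"];h=cv2.cvtColor(im,cv2.COLOR_RGB2HSV);x0,x1,y0,y1=box
    m=np.zeros(h.shape[:2],np.uint8);m[y0:y1,x0:x1]=(h[y0:y1,x0:x1,1]<40)&(h[y0:y1,x0:x1,2]>100)
    k=max(cv2.findContours(m,0,2)[0],key=cv2.contourArea);r=cv2.minAreaRect(k)
    q=cv2.approxPolyDP(k,6,True)[:,0];print(n,q.tolist(),r)
    w=ray(c,q,(0,0,.052));print(w)
    if len(w)==4: print(w.mean(0),np.linalg.norm(w-np.roll(w,1,0),axis=1),np.arctan2(*(w-np.roll(w,1,0))[:,1::-1].T))
E
```

```text
[[ 0.6941 -0.3671  0.2165]
 [ 0.4324 -0.3624  0.1121]
 [ 0.6897 -0.0332  0.2145]
 [ 0.6873 -0.2045  0.2121]
 [ 0.4434 -0.2008  0.108 ]
 [ 0.5685 -0.2506  0.1379]
 [ 0.5687 -0.352   0.1335]
 [ 0.5207 -0.3515  0.1153]
 [ 0.5193 -0.251   0.1129]
 [ 0.6219 -0.0445  0.2069]
 [ 0.4974 -0.0391  0.1641]]
[[ 0.5274 -0.0175  0.2177  0.9836 -0.1251  0.394   0.6271 -0.0942  0.0037
   0.9212 -0.5499]
 [ 0.5677 -0.0214  0.1955  0.9851 -0.1401  0.4267  0.7144 -0.1086  0.0041
   0.8742 -0.5449]]
0.28181876629998004 yaw -0.01808348585146593 tilt 21.75494184038437
0.2652510696261037 yaw -0.01535681803657352 tilt 23.111671321885233
0.0552086927236658 yaw 0.009162232571020295 tilt 26.986683798492276
0.05129230558554831 yaw -0.011159796977154825 tilt 20.711669279530394
0.13172386457858626 yaw -0.04331844655691229 tilt 18.967817224777566
0.10158483164612252 yaw 0.0018499364193218636 0.00446694359773972
0.10053985822332576 yaw 0.014013058753124712 -0.0024455335895617603
0.17128771178577804 yaw -0.013999811367205562 0.002380496651297026
top [[180, 174], [191, 176], [190, 187], [180, 189], [189, 190], [188, 202], [180, 203], [188, 205], [180, 234], [254, 241], [260, 173]] ((218.34934997558594, 204.51095581054688), (80.21572875976562, 69.17559814453125), 3.4336304664611816)
[[0.6664 0.226  0.052 ]
 [0.662  0.2008 0.052 ]
 [0.6363 0.2019 0.052 ]
 [0.6316 0.2243 0.052 ]
 [0.6294 0.2039 0.052 ]
 [0.6017 0.2049 0.052 ]
 [0.5993 0.2228 0.052 ]
 [0.5948 0.2046 0.052 ]
 [0.5289 0.2194 0.052 ]
 [0.5134 0.0531 0.052 ]
 [0.6702 0.043  0.052 ]]
scene [[272, 240], [209, 271], [239, 328], [307, 289]] ((257.9299011230469, 281.0382080078125), (64.48542785644531, 80.44715881347656), 61.38954162597656)
[[0.6684 0.0442 0.052 ]
 [0.6763 0.1993 0.052 ]
 [0.5188 0.2095 0.052 ]
 [0.5106 0.0547 0.052 ]]
[0.5935 0.1269 0.052 ] [0.1581 0.1553 0.1578 0.155 ] [-0.0665  1.5195  3.077  -1.624 ]
```

```bash
python3 - <<'E'
from h import *
np.set_printoptions(precision=3,suppress=True)
t=dict(np.load("top0.npz"));s=dict(np.load("scene0.npz"))
for u in [(512,92),(508,150),(495,228),(485,280),(468,318),(446,350),(521,150),(505,240),(475,325)]:
    print("top",u)
    for z in np.arange(0,.71,.1):
        p=ray(t,[u],(0,0,z))[0];q=cv2.projectPoints(p[None],s["rvec"],s["tvec"],s["K"],None)[0][0,0];print("  z%.1f"%z,p[:2],q.round())
print(ray(t,[(189,169),(262,171),(258,242),(187,238)],(0,0,.052)).mean(0))
E
```

```text
top (512, 92)
  z0.0 [ 0.898 -0.592] [395. 124.]
  z0.1 [ 0.856 -0.539] [396. 109.]
  z0.2 [ 0.815 -0.486] [398.  91.]
  z0.3 [ 0.774 -0.434] [399.  68.]
  z0.4 [ 0.732 -0.381] [402.  40.]
  z0.5 [ 0.691 -0.328] [405.   2.]
  z0.6 [ 0.65  -0.275] [409. -48.]
  z0.7 [ 0.608 -0.222] [ 415. -121.]
top (508, 150)
  z0.0 [ 0.744 -0.572] [424. 147.]
  z0.1 [ 0.719 -0.522] [424. 131.]
  z0.2 [ 0.693 -0.471] [425. 110.]
  z0.3 [ 0.667 -0.42 ] [427.  86.]
  z0.4 [ 0.641 -0.369] [428.  54.]
  z0.5 [ 0.616 -0.318] [430.  14.]
  z0.6 [ 0.59  -0.267] [433. -41.]
  z0.7 [ 0.564 -0.217] [ 437. -119.]
top (495, 228)
  z0.0 [ 0.547 -0.528] [464. 185.]
  z0.1 [ 0.542 -0.482] [464. 166.]
  z0.2 [ 0.536 -0.435] [464. 143.]
  z0.3 [ 0.53  -0.389] [464. 114.]
  z0.4 [ 0.525 -0.343] [464.  78.]
  z0.5 [ 0.519 -0.297] [465.  33.]
  z0.6 [ 0.514 -0.25 ] [465. -29.]
  z0.7 [ 0.508 -0.204] [ 466. -114.]
top (485, 280)
  z0.0 [ 0.422 -0.497] [494. 215.]
  z0.1 [ 0.429 -0.453] [493. 194.]
  z0.2 [ 0.436 -0.41 ] [493. 168.]
  z0.3 [ 0.443 -0.367] [492. 136.]
  z0.4 [ 0.451 -0.324] [491.  97.]
  z0.5 [ 0.458 -0.28
[... 889 characters left out ...]
335] [436.  12.]
  z0.6 [ 0.59 -0.28] [438. -42.]
  z0.7 [ 0.564 -0.226] [ 442. -119.]
top (505, 240)
  z0.0 [ 0.518 -0.551] [477. 188.]
  z0.1 [ 0.515 -0.503] [477. 168.]
  z0.2 [ 0.513 -0.454] [477. 144.]
  z0.3 [ 0.51  -0.405] [477. 116.]
  z0.4 [ 0.508 -0.357] [476.  80.]
  z0.5 [ 0.505 -0.308] [476.  34.]
  z0.6 [ 0.502 -0.259] [475. -28.]
  z0.7 [ 0.5   -0.211] [ 475. -114.]
top (475, 325)
  z0.0 [ 0.317 -0.467] [523. 245.]
  z0.1 [ 0.335 -0.427] [521. 221.]
  z0.2 [ 0.353 -0.387] [520. 192.]
  z0.3 [ 0.371 -0.347] [518. 158.]
  z0.4 [ 0.389 -0.307] [516. 115.]
  z0.5 [ 0.406 -0.267] [513.  60.]
  z0.6 [ 0.424 -0.227] [509. -11.]
  z0.7 [ 0.442 -0.187] [ 504. -108.]
[0.596 0.123 0.052]
```

The arch tube at the case's right end runs near y≈-0.38, from x≈0.26 at z=0 to x≈0.45 at z=0.3. The arm starts to its right, so I'll go round in front of it and plan with a small helper.

```bash
cat >>h.py <<'E'
from scipy.linalg import logm,expm
psi=-0.015;th=np.radians(23)
xc=np.array([np.cos(th)*np.cos(psi),np.cos(th)*np.sin(psi),np.sin(th)]);yc=np.array([-np.sin(psi),np.cos(psi),0]);zc=np.cross(xc,yc)
def down(yaw): # tool vertical, tool y at this yaw
    y=np.array([np.cos(yaw),np.sin(yaw),0]);z=np.array([0,0,-1.]);return np.c_[np.cross(y,z),y,z]
GR=np.c_[yc,xc,-zc]
def H(p,R): M=np.eye(4);M[:3,:3]=R;M[:3,3]=p;return M
def now():
    from station import bot
    o=bot.get_obs();q=np.array(o["tool_rot"]);return o,H(o["eef_pos"],Ro.from_quat(q[[1,2,3,0]]).as_matrix())
def plan(T0,p,R,n):
    M=np.linalg.inv(T0)@H(p,R);S=expm(logm(M).real/n);print(n,"rows:",*(S[:3,3]*100).round(2),*np.degrees(Ro.from_matrix(S[:3,:3]).as_rotvec()).round(2));return H(p,R)
E
python3 - <<'E'
from h import *
o,T=now();print("yaw y",np.arctan2(T[1,1],T[0,1]))
T=plan(T,(.25,-.40,.32),down(-.95),10)
T=plan(T,(.33,-.29,.33),down(-.55),6)
T=plan(T,(.503,-.301,.235),GR,8)
E
```

```text
yaw y -1.3289590391669956
10 rows: 1.84 -1.99 -0.89 -0.01 -0.0 -2.17
6 rows: 2.25 -0.35 -0.17 0.0 0.0 -3.82
8 rows: 0.51 1.89 1.56 -2.81 0.77 -3.78
```

Emit:
move_arm --commands "1 1.85 -2 -0.9 0 0 -2.2;1 1.85 -2 -0.9 0 0 -2.2;1 1.85 -2 -0.9 0 0 -2.2;1 1.85 -2 -0.9 0 0 -2.2;1 1.85 -2 -0.9 0 0 -2.2;1 1.85 -2 -0.9 0 0 -2.2;1 1.85 -2 -0.9 0 0 -2.2;1 1.85 -2 -0.9 0 0 -2.2;1 1.85 -2 -0.9 0 0 -2.2;1 1.85 -2 -0.9 0 0 -2.2"

```text
t: 0.93
eef_pos: [0.25, -0.3978, 0.3213]
tool_rot: [-0.0, 0.951, 0.309, -0.0]
contact_force: [0.7, -1.3, -0.2]
gripper_width: 0.997
```

Emit:
move_arm --commands "1 2.25 -0.35 -0.2 0 0 -3.8;1 2.25 -0.35 -0.2 0 0 -3.8;1 2.25 -0.35 -0.2 0 0 -3.8;1 2.25 -0.35 -0.2 0 0 -3.8;1 2.25 -0.35 -0.2 0 0 -3.8;1 2.25 -0.35 -0.2 0 0 -3.8;1 0 0 0 0 0 0"

```text
t: 1.52
eef_pos: [0.3323, -0.2844, 0.3336]
tool_rot: [-0.0, 0.869, 0.495, 0.001]
contact_force: [0.4, 0.2, -0.6]
gripper_width: 0.999
```

```bash
python3 - <<'E'
from h import *
np.set_printoptions(precision=3,suppress=True)
o,T=now();print(o["t"],o["q"],T,o["contact_force"])
T=plan(T,(.503,-.301,.235),GR,8)
T=plan(T,(.5615,-.301,.0845),GR,5)
E
```

```text
1.5167 [ 0.88   0.002 -0.311  1.933 -0.001  1.207  0.035] [[ 0.509  0.861  0.001  0.332]
 [ 0.861 -0.509  0.001 -0.284]
 [ 0.001  0.    -1.     0.334]
 [ 0.     0.     0.     1.   ]] [ 0.381  0.186 -0.639]
8 rows: 0.41 1.88 1.6 -2.81 0.74 -3.67
5 rows: 0.02 -0.1 3.23 0.0 0.0 -0.0
```

Emit:
move_arm --commands "1 0.4 1.9 1.6 -2.8 0.75 -3.7;1 0.4 1.9 1.6 -2.8 0.75 -3.7;1 0.4 1.9 1.6 -2.8 0.75 -3.7;1 0.4 1.9 1.6 -2.8 0.75 -3.7;1 0.4 1.9 1.6 -2.8 0.75 -3.7;1 0.4 1.9 1.6 -2.8 0.75 -3.7;1 0.4 1.9 1.6 -2.8 0.75 -3.7;1 0.4 1.9 1.6 -2.8 0.75 -3.7;1 0 0 0 0 0 0;1 0 0 0 0 0 0"

```text
t: 2.35
eef_pos: [0.5004, -0.3079, 0.2339]
tool_rot: [0.141, 0.701, 0.685, 0.139]
contact_force: [-0.6, -0.6, 0.3]
gripper_width: 1.001
```

```bash
python3 - <<'E'
from h import *
from station import bot
np.set_printoptions(precision=4,suppress=True)
o,T=now();print(o["t"],o["q"],T,o["contact_force"])
plan(T,(.5615,-.301,.0845),GR,5)
im=[bot.read_camera(n)["img"][:,:,::-1] for n in("scene","top")]
cv2.imwrite("pics/hover.png",np.hstack([cv2.resize(im[0][40:260,270:530],(400,338)),cv2.resize(im[1][110:330,270:530],(400,338))]))
E
```

```text
2.35 [ 0.9095  0.2145 -0.4001  2.0053 -0.194   0.5979  0.651 ] [[ 0.0227  0.9217  0.3873  0.5004]
 [ 0.9997 -0.0217 -0.007  -0.3079]
 [ 0.002   0.3874 -0.9219  0.2339]
 [ 0.      0.      0.      1.    ]] [-0.6399 -0.6044  0.296 ]
5 rows: 0.16 -0.04 3.23 -0.04 0.01 -0.09
```

View pics/hover.png

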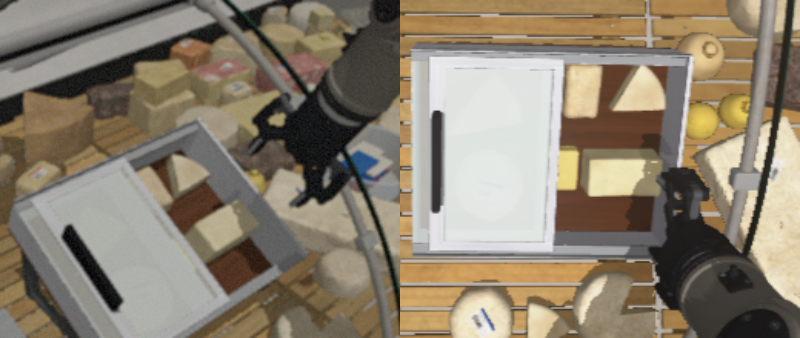

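The gripper hovers over the block and its projection matches the expected pixel, about (455,215) in top. I'll descend and grip.

Emit:
move_arm --commands "1 0.15 -0.05 3.2 0 0 0;1 0.15 -0.05 3.2 0 0 0;1 0.15 -0.05 3.2 0 0 0;1 0.15 -0.05 3.2 0 0 0;1 0.15 -0.05 3.2 0 0 0;1 0 0 0 0 0 0"

```text
t: 2.95
eef_pos: [0.5598, -0.3004, 0.0817]
tool_rot: [0.138, 0.701, 0.686, 0.138]
contact_force: [-0.5, 1.4, 0.0]
gripper_width: 0.999
```

```bash
python3 - <<'E'
from h import *
from station import bot
np.set_printoptions(precision=4,suppress=True)
o,T=now();print(o["t"],o["q"],T,o["contact_force"]);B=np.array([.5545,-.301,.101]);print("block in tool",T[:3,:3].T@(B-T[:3,3]))
im=[bot.read_camera(n)["img"][:,:,::-1] for n in("scene","top")]
cv2.imwrite("pics/down.png",np.hstack([cv2.resize(im[0][90:260,270:480],(400,324)),cv2.resize(im[1][130:300,270:480],(400,324))]))
E
```

```text
2.95 [ 0.746   0.498  -0.3257  2.0257 -0.079   0.2874  0.5344] [[ 0.0216  0.9232  0.3838  0.5598]
 [ 0.9998 -0.0215 -0.0045 -0.3004]
 [ 0.0041  0.3838 -0.9234  0.0817]
 [ 0.      0.      0.      1.    ]] [-0.5278  1.4061  0.0067]
block in tool [-0.0007  0.0025 -0.0198]
```

View pics/down.png

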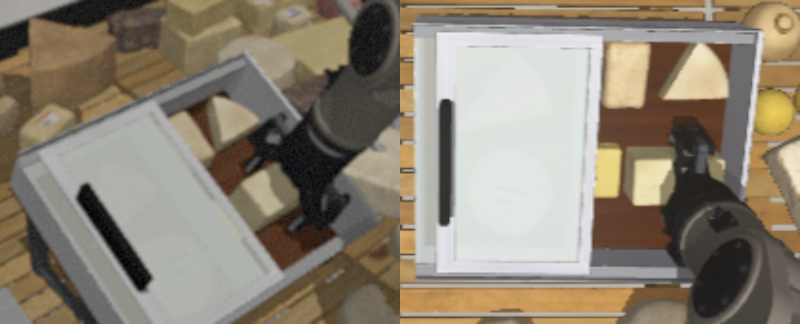

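Fingers straddle the block with no contact force. I'll centre by 2.5 mm, raise 2 mm and close.

Emit:
move_arm --commands "1 0 0.25 -0.2 0 0 0;0 0 0 0 0 0 0;0 0 0 0 0 0 0;0 0 0 0 0 0 0;0 0 0 0 0 0 0;0 0 0 0 0 0 0;0 0 0 0 0 0 0;0 0 0 0 0 0 0" --force 60

```text
t: 3.72
eef_pos: [0.5621, -0.3038, 0.0915]
tool_rot: [0.143, 0.701, 0.685, 0.139]
contact_force: [-7.5, 1.7, 10.6]
gripper_width: 0.673
```

Emit:
move_arm --commands "0 0 0 -0.5 0 0 0;0 0 0 -1 0 0 0;0 0 0 -1.5 0 0 0;0 0 0 -2 0 0 0;0 0 0 -2.5 0 0 0;0 0 0 -2.5 0 0 0;0 0 0 -2.5 0 0 0;0 0 0 -2 0 0 0;0 0 0 -1 0 0 0;0 0 0 0 0 0 0"

```text
t: 4.55
eef_pos: [0.5019, -0.3024, 0.235]
tool_rot: [0.144, 0.701, 0.684, 0.139]
contact_force: [0.7, 0.5, -2.6]
gripper_width: 0.673
```

```bash
python3 - <<'E'
from h import *
from station import bot
np.set_printoptions(precision=4,suppress=True)
o,T=now();print(o["t"],o["q"],T,o["contact_force"],o["gripper_width"])
U=plan(T,(.48,-.12,.33),down(-.04),10)
U=plan(U,(.594,.125,.25),down(-.06),12)
im=[bot.read_camera(n)["img"][:,:,::-1] for n in("scene","top")]
cv2.imwrite("pics/lift.png",np.hstack([cv2.resize(im[0][60:260,270:510],(400,333)),cv2.resize(im[1][130:330,270:510],(400,333))]))
E
```

```text
4.55 [ 0.9086  0.2073 -0.412   2.0141 -0.1855  0.5862  0.6318] [[ 0.0248  0.9196  0.3921  0.5019]
 [ 0.9997 -0.0215 -0.0127 -0.3024]
 [-0.0032  0.3923 -0.9198  0.235 ]
 [ 0.      0.      0.      1.    ]] [ 0.6753  0.4521 -2.5529] 0.6729387439349148
10 rows: 1.82 -0.06 -1.0 2.31 0.0 0.09
12 rows: 2.09 0.85 0.67 0.0 0.0 0.1
```

View pics/lift.png

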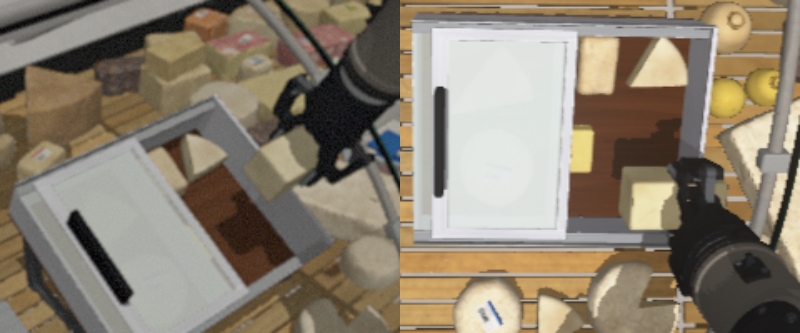

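The block is held level with the case, and the small block, brick and wedge are undisturbed. I'll carry it over the case to the scale.

Emit:
move_arm --commands "0 1.8 0 -1 2.3 0 0;0 1.8 0 -1 2.3 0 0;0 1.8 0 -1 2.3 0 0;0 1.8 0 -1 2.3 0 0;0 1.8 0 -1 2.3 0 0;0 1.8 0 -1 2.3 0 0;0 1.8 0 -1 2.3 0 0;0 1.8 0 -1 2.3 0 0;0 1.8 0 -1 2.3 0 0;0 1.8 0 -1 2.3 0 0"

```text
t: 5.48
eef_pos: [0.4843, -0.1196, 0.3281]
tool_rot: [-0.002, 0.715, 0.699, -0.002]
contact_force: [0.9, 0.1, -2.8]
gripper_width: 0.67
```

Emit:
move_arm --commands "0 2.1 0.85 0.65 0 0 0.1;0 2.1 0.85 0.65 0 0 0.1;0 2.1 0.85 0.65 0 0 0.1;0 2.1 0.85 0.65 0 0 0.1;0 2.1 0.85 0.65 0 0 0.1;0 2.1 0.85 0.65 0 0 0.1;0 2.1 0.85 0.65 0 0 0.1;0 2.1 0.85 0.65 0 0 0.1;0 2.1 0.85 0.65 0 0 0.1;0 2.1 0.85 0.65 0 0 0.1;0 2.1 0.85 0.65 0 0 0.1;0 2.1 0.85 0.65 0 0 0.1"

```text
t: 6.48
eef_pos: [0.5946, 0.1291, 0.2484]
tool_rot: [-0.002, 0.722, 0.691, -0.001]
contact_force: [0.0, -1.2, -2.4]
gripper_width: 0.671
```

```bash
python3 - <<'E'
from h import *
from station import bot
np.set_printoptions(precision=4,suppress=True)
o,T=now();print(o["t"],o["q"],T,o["contact_force"],o["gripper_width"])
U=plan(T,(.594,.125,.12),down(-.06),6)
c=[bot.read_camera(n) for n in("scene","top")];im=[k["img"][:,:,::-1] for k in c]
cv2.imwrite("pics/pan.png",np.hstack([cv2.resize(im[0][130:350,150:410],(400,338)),cv2.resize(im[1][90:310,130:390],(400,338))]))
E
```

```text
6.4833 [ 0.1251  0.4157 -0.5841  1.6679  0.2459  1.1365 -0.5686] [[ 0.0437  0.999  -0.0042  0.5946]
 [ 0.999  -0.0437  0.0002  0.1291]
 [-0.     -0.0042 -1.      0.2484]
 [ 0.      0.      0.      1.    ]] [ 0.0448 -1.151  -2.4335] 0.6713079886868637
6 rows: -0.07 -0.0 2.14 -0.04 0.0 0.16
```

View pics/pan.png

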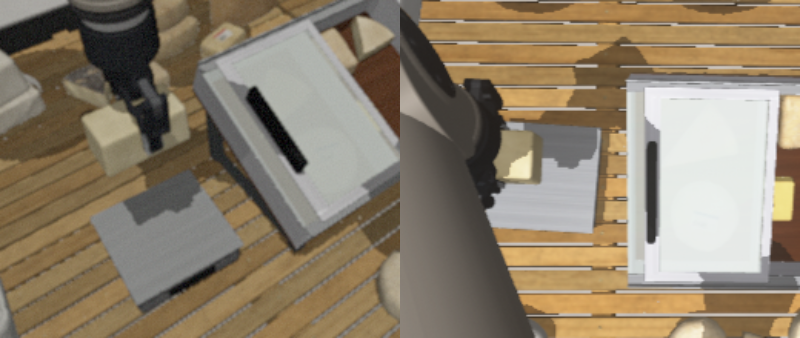

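```bash
python3 - <<'E'
from h import *
s=dict(np.load("scene0.npz"));f=400/260
c=[(107,175),(188,146),(103,141),(187,110)]
print(ray(s,[(a/f+150,b/f+130) for a,b in c],(.5655,0,0),(1,0,0)).round(4))
E
```

```text
[[0.5655 0.1876 0.2469]
 [0.5655 0.0872 0.2264]
 [0.5655 0.1816 0.298 ]
 [0.5655 0.0822 0.2838]]
```

Corner rays suggest the block has pivoted a little about the grip axis, right end low by roughly 6°. I'll lower to just above the pan and take a closer look.

Emit:
move_arm --commands "0 -0.15 0 2.6 0 0 0.2;0 -0.15 0 2.6 0 0 0.2;0 -0.15 0 2.6 0 0 0.2;0 -0.15 0 2.6 0 0 0.2;0 -0.15 0 2.6 0 0 0.2;0 -0.15 0 2.6 0 0 0.2;0 0 0 0 0 0 0;0 0 0 0 0 0 0"

```text
t: 7.25
eef_pos: [0.5926, 0.1179, 0.0931]
tool_rot: [-0.002, 0.73, 0.684, -0.002]
contact_force: [0.2, -0.8, -0.9]
gripper_width: 0.674
```

```bash
python3 - <<'E'
from h import *
from station import bot
np.set_printoptions(precision=4,suppress=True)
o,T=now();print(o["t"],T,o["contact_force"],o["torque"])
c=bot.read_camera("scene");np.savez("s2.npz",**c);i=c["img"][190:340,190:330,::-1]
j=cv2.resize(i,None,fx=4,fy=4,interpolation=cv2.INTER_CUBIC)
for k in range(0,150,10): cv2.putText(j,str(190+k),(0,4*k+4),0,.35,(0,0,255));cv2.putText(j,str(190+k),(4*k-8,10),0,.33,(0,0,255))
cv2.imwrite("pics/near.png",j)
E
```

```text
7.25 [[ 0.0652  0.9979 -0.0058  0.5926]
 [ 0.9979 -0.0652 -0.0009  0.1179]
 [-0.0012 -0.0057 -1.      0.0931]
 [ 0.      0.      0.      1.    ]] [ 0.1797 -0.7573 -0.8736] [ 0.0419 -0.0003  0.0275]
```

View pics/near.png

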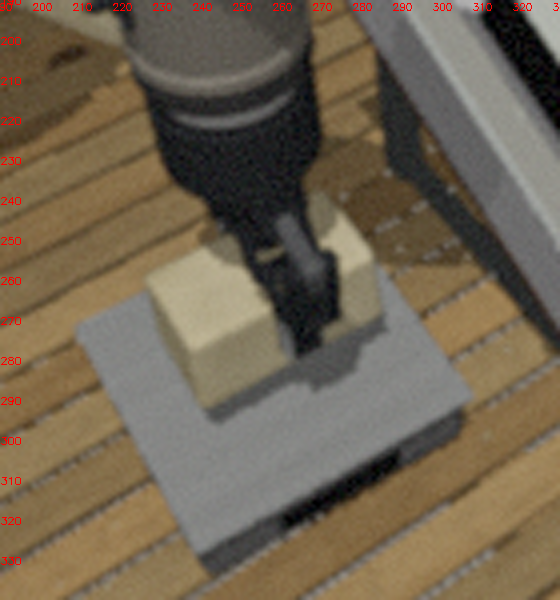

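```bash
python3 - <<'E'
from h import *
s=dict(np.load("s2.npz"))
y=np.array([.9979,-.0652,0]);C=np.array([.5926,.1179,0])
w=ray(s,[(241.5,292),(285.5,269.5),(237.5,276.8),(283.5,254)],C-.029*y,y);print(w.round(4),w.mean(0))
E
```

```text
[[0.5671 0.1732 0.0826]
 [0.5606 0.0736 0.0812]
 [0.5671 0.1729 0.1352]
 [0.5607 0.0739 0.1344]] [0.56389452 0.12336644 0.10833372]
```

A level block, according to the closer look: bottom at z≈0.082 at both ends, centred at (0.593, 0.123). I'll lower it gently.

Emit:
move_arm --commands "0 0 0 1 0 0 0;0 0 0 0.8 0 0 0;0 0 0 0.4 0 0 0;0 0 0 0.2 0 0 0;0 0 0 0.1 0 0 0;0 0 0 0 0 0 0"

```text
t: 7.8
eef_pos: [0.5941, 0.1186, 0.07]
tool_rot: [-0.0, 0.73, 0.684, -0.0]
contact_force: [0.4, 0.1, -3.0]
gripper_width: 0.668
```

Emit:
move_arm --commands "0 0 0 0.2 0 0 0;0 0 0 0.15 0 0 0;0 0 0 0.15 0 0 0;0 0 0 0.1 0 0 0;0 0 0 0 0 0 0"

```text
t: 8.22
eef_pos: [0.5939, 0.1185, 0.0638]
tool_rot: [-0.0, 0.73, 0.684, -0.001]
contact_force: [-0.9, 0.5, -2.4]
gripper_width: 0.672
```

Emit:
move_arm --commands "0 0 0 0.1 0 0 0;0 0 0 0.1 0 0 0;0 0 0 0 0 0 0"

```text
t: 8.47
eef_pos: [0.5941, 0.1186, 0.0619]
tool_rot: [-0.0, 0.73, 0.684, -0.0]
contact_force: [0.7, -0.5, -2.5]
gripper_width: 0.67
```

Emit:
move_arm --commands "0 0 0 0.1 0 0 0;0 0 0 0.1 0 0 0;0 0 0 0 0 0 0"

```text
t: 8.72
eef_pos: [0.5942, 0.1188, 0.0615]
tool_rot: [0.0, 0.73, 0.684, -0.001]
contact_force: [-4.6, -0.9, 11.2]
gripper_width: 0.672
```

Contact: 11 N at z=0.0615. Release, then retreat upward.

Emit:
move_arm --commands "0.75 0 0 0 0 0 0;0.9 0 0 0 0 0 0;1 0 0 0 0 0 0;1 0 0 0 0 0 0;1 0 0 0 0 0 0;1 0 0 -0.5 0 0 0;1 0 0 -1.5 0 0 0;1 0 0 -3 0 0 0;1 0 0 -4 0 0 0;1 0 0 -4 0 0 0;1 0 0 -4 0 0 0;1 0 0 0 0 0 0"

```text
t: 9.72
eef_pos: [0.5983, 0.1206, 0.2391]
tool_rot: [0.003, 0.73, 0.684, 0.006]
contact_force: [0.8, 0.7, -0.4]
gripper_width: 0.999
```

```bash
python3 - <<'E'
from h import *
from station import bot
np.set_printoptions(precision=4,suppress=True)
o,T=now();print(o["t"],o["q"],T,o["contact_force"],o["torque"])
im=[bot.read_camera(n)["img"][:,:,::-1] for n in("scene","top")]
cv2.imwrite("pics/placed.png",np.hstack([cv2.resize(im[0][130:350,150:410],(400,338)),cv2.resize(im[1][90:310,130:390],(400,338))]))
E
```

```text
9.7167 [ 0.1379  0.4175 -0.5798  1.6869  0.2538  1.0999 -0.5811] [[ 0.0652  0.9978  0.0121  0.5983]
 [ 0.9979 -0.0652  0.0033  0.1206]
 [ 0.0041  0.0118 -0.9999  0.2391]
 [ 0.      0.      0.      1.    ]] [ 0.7632  0.7084 -0.4362] [ 0.054  -0.0686  0.0052]
```

View pics/placed.png

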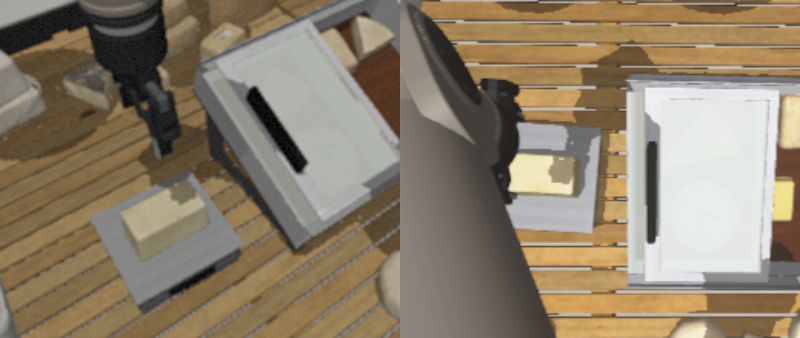

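The block lies flat and right way up in the middle of the pan: scene crop (165,225) on a pan centred near (167,240), counting its height. Next is the cover.

```bash
python3 - <<'E'
from h import *
o,T=now()
U=plan(T,(.535,.025,.245),GR,7)
E
```

```text
7 rows: -1.38 -0.76 -0.32 -3.26 0.08 -0.41
```

Emit:
move_arm --commands "0 -1.4 -0.75 -0.3 -3.25 0.1 -0.4;0 -1.4 -0.75 -0.3 -3.25 0.1 -0.4;0 -1.4 -0.75 -0.3 -3.25 0.1 -0.4;0 -1.4 -0.75 -0.3 -3.25 0.1 -0.4;0 -1.4 -0.75 -0.3 -3.25 0.1 -0.4;0 -1.4 -0.75 -0.3 -3.25 0.1 -0.4;0 -1.4 -0.75 -0.3 -3.25 0.1 -0.4;0 0 0 0 0 0 0;0 0 0 0 0 0 0"

```text
t: 10.57
eef_pos: [0.533, 0.0216, 0.2399]
tool_rot: [0.139, 0.7, 0.687, 0.137]
contact_force: [-0.6, 1.3, 0.2]
gripper_width: -0.002
```

```bash
python3 - <<'E'
from h import *
np.set_printoptions(precision=3,suppress=True)
o,T=now();print(o["q"],T,o["gripper_width"],o["contact_force"])
U=plan(T,(.569,.02,.164),GR,4)
U=plan(U,U[:3,3]-.20*yc,GR,10)
E
```

```text
[ 0.347  0.091 -0.578  2.138  0.263  0.559 -0.435] [[ 0.017  0.924  0.383  0.533]
 [ 1.    -0.016 -0.006  0.022]
 [ 0.001  0.383 -0.924  0.24 ]
 [ 0.     0.     0.     1.   ]] -0.0022454646828980484 [-0.596  1.266  0.189]
4 rows: -0.03 0.1 2.1 -0.13 -0.0 -0.04
10 rows: -2.0 0.0 0.0 0.0 0.0 -0.0
```

Emit:
move_arm --commands "0 0 0.1 2.1 0 0 0;0 0 0.1 2.1 0 0 0;0 0 0.1 2.1 0 0 0;0 0 0.1 2 0 0 0;0 -1 0 0 0 0 0;0 -1 0 0 0 0 0;0 -1 0 0 0 0 0;0 -1 0 0 0 0 0;0 -1 0 0 0 0 0;0 -1 0 0 0 0 0;0 0 0 0 0 0 0"

```text
t: 11.48
eef_pos: [0.5702, -0.0384, 0.1654]
tool_rot: [0.139, 0.7, 0.687, 0.138]
contact_force: [-0.7, -0.6, -0.6]
gripper_width: 0.001
```

```bash
python3 - <<'E'
from h import *
from station import bot
o,T=now();print(T.round(3),o["contact_force"])
im=[bot.read_camera(n)["img"][:,:,::-1] for n in("scene","top")]
cv2.imwrite("pics/push.png",np.hstack([cv2.resize(im[0][90:310,230:490],(400,338)),cv2.resize(im[1][90:310,210:470],(400,338))]))
E
```

```text
[[ 0.017  0.923  0.384  0.57 ]
 [ 1.    -0.017 -0.004 -0.038]
 [ 0.003  0.384 -0.923  0.165]
 [ 0.     0.     0.     1.   ]] [-0.67119605 -0.57485433 -0.58802481]
```

View pics/push.png

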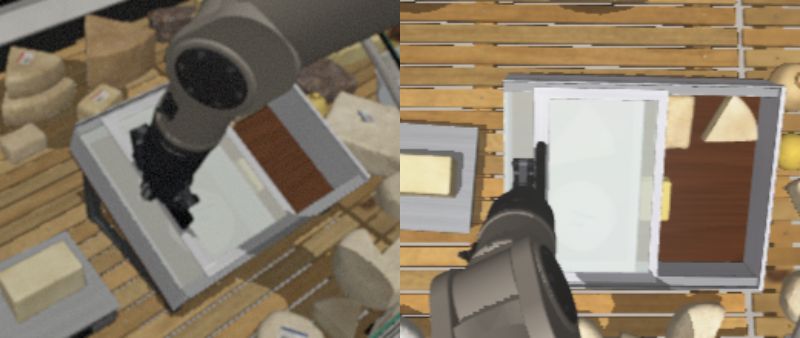

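The fingers are against the bar (top crop (542,165)) and the cover has begun to slide. I'll keep pushing.

Emit:
move_arm --commands "0 -1.2 0 0 0 0 0;0 -1.2 0 0 0 0 0;0 -1.2 0 0 0 0 0;0 -1.2 0 0 0 0 0;0 -1.2 0 0 0 0 0;0 -1.2 0 0 0 0 0;0 -1.2 0 0 0 0 0;0 -1.2 0 0 0 0 0;0 -1.2 0 0 0 0 0;0 -1 0 0 0 0 0;0 -0.5 0 0 0 0 0;0 0 0 0 0 0 0"

```text
t: 12.58
eef_pos: [0.5684, -0.1606, 0.166]
tool_rot: [0.139, 0.699, 0.688, 0.139]
contact_force: [-0.4, -0.6, 0.3]
gripper_width: 0.003
```

Emit:
move_arm --commands "0 -0.4 0 0 0 0 0;0 -0.4 0 0 0 0 0;0 -0.3 0 0 0 0 0;0 -0.2 0 0 0 0 0;0 0 0 0 0 0 0"

```text
t: 13.0
eef_pos: [0.5678, -0.1737, 0.1661]
tool_rot: [0.139, 0.699, 0.688, 0.139]
contact_force: [0.7, 0.6, -0.4]
gripper_width: -0.0
```

Emit:
move_arm --commands "0 -0.3 0 0 0 0 0;0 -0.3 0 0 0 0 0;0 0 0 0 0 0 0"

```text
t: 13.25
eef_pos: [0.5676, -0.1801, 0.1661]
tool_rot: [0.14, 0.699, 0.688, 0.139]
contact_force: [0.2, 0.3, 1.0]
gripper_width: 0.0
```

Emit:
move_arm --commands "0 -0.2 0 0 0 0 0;0 -0.2 0 0 0 0 0;0 0 0 0 0 0 0"

```text
t: 13.5
eef_pos: [0.5675, -0.1813, 0.166]
tool_rot: [0.139, 0.698, 0.689, 0.139]
contact_force: [-1.6, 7.1, 1.9]
gripper_width: -0.001
```

Emit:
move_arm --commands "0 -0.2 0 0 0 0 0;0 0 0 0 0 0 0;0 0 0 0 0 0 0"

```text
t: 13.75
eef_pos: [0.5675, -0.1812, 0.166]
tool_rot: [0.138, 0.697, 0.689, 0.14]
contact_force: [-4.2, 11.9, 5.6]
gripper_width: -0.003
```

The cover is at its end stop: the TCP stalls at y=-0.181, as predicted, and force rises. I'll back off left, lift clear and check.

Emit:
move_arm --commands "0 0.5 0 0 0 0 0;0 1.5 0 0 0 0 0;0 1.5 0 -1 0 0 0;0 1 0 -3 0 0 0;0 0 0 -4 0 0 0;0 0 0 -4 0 0 0;0 1 -2 -3 0 0 0;0 2 -3 0 0 0 0;0 2 -3 0 0 0 0;0 2 -3 0 0 0 0;0 0 0 0 0 0 0"

```text
t: 14.67
eef_pos: [0.4032, -0.0662, 0.2584]
tool_rot: [0.137, 0.699, 0.689, 0.135]
contact_force: [-0.0, -0.1, -0.8]
gripper_width: -0.004
```

```bash
python3 - <<'E'
from h import *
from station import bot
o,T=now();print(o["t"],T[:3,3].round(3),o["contact_force"])
im=[bot.read_camera(n)["img"][:,:,::-1] for n in("scene","top")]
cv2.imwrite("pics/end.png",np.hstack([cv2.resize(im[0][90:330,200:485],(400,337)),cv2.resize(im[1][110:310,180:465],(400,281)) if 0 else cv2.resize(im[1][90:330,180:465],(400,337))]))
E
```

```text
14.6667 [ 0.403 -0.066  0.258] [-0.0411372  -0.06712786 -0.78979638]
```

View pics/end.png

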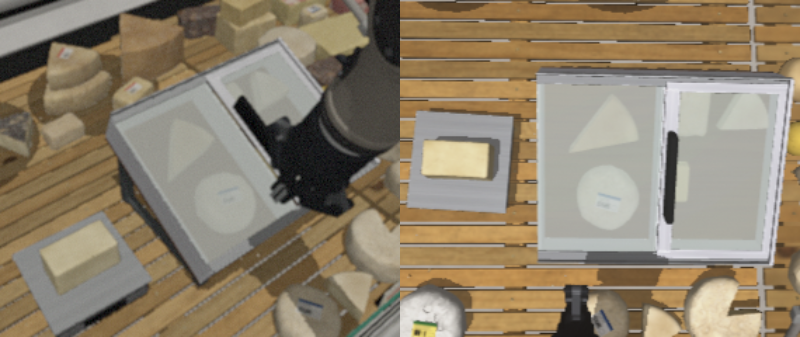

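The cover is shut against the right end (its right edge at top crop about (783,90)). The block sits centred on the pan at (456,158), the other cheeses are in place, and the arm is clear. I'm handing in.

```bash
python3 -c "
from station import bot
print(bot.hand_in())"
```

```text
the job is handed in; nothing more can be done
None
```

The job is done and handed in at about 14.7 s of robot time; the hand-in gave no verdict.

- **Block:** I gripped the big block across its 58 mm side at 60 N. I lifted it square out of the case and set it level on the pan, releasing after about 11 N of contact. It lies flat and right way up, centred to within about a centimetre.
- **Cover:** I pushed it shut by its bar. It stopped at the predicted end position, and the push rose to about 12 N (14 N including the sideways components) without further movement. The last picture shows it against the right end of the frame.
- **Other cheeses:** The brick, wedge and small block look unmoved, and the arm is clear with about zero contact force.

**Disagreement:** A rough check while carrying suggested the block was tilted by about 6–10°. A closer look just above the pan showed it level to about 1 mm over its length, so I made no correction.

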